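Release the brass ball from its rocker-gate dispenser

TASK

Two ball dispensers stand on the lab bench. On the one that stores the brass (yellow) ball, push the green cup fully home under the chute with the fingertips, then press down the black pad of its rocker until the gate lifts and the ball has rolled into the cup, and let the rocker come back up so that the gate is shut again. Only push and press: do not touch or lift the balls, and leave the steel ball's dispenser and the loose things on the bench alone.

Things in the scene. Friction and masses are not known exactly. Their poses are not given: they have to be found in the camera images.
- brass_unit: Dispenser of the brass ball (the one to operate): white base plate 250 x 215 x 12 mm, fixed. Origin on the bench, 10 mm to +y of the plate's middle; x points from the robot side to the back, y left, z up. Along x at y=0 a blue rocker pivots at (-5, 0, 105) mm: black press pad in front, hanging gate behind. Highest parts: 115 mm at rest; the gate end rises to 140 mm when pressed.
- brass_pad (a point): Centre of the top face of the round black press pad (42 mm across) on the brass dispenser's rocker, 85 mm in front of the pivot and 115 mm above the bench at rest; it moves with the rocker. Pressed right down it sinks about 32 mm and stays within 3 mm sideways.
- brass_lever (a joint): Rocker angle of the brass dispenser, rad: 0 at rest (gate shut, pad up), 0.38 at its stop (pad fully down, gate up about 30 mm). Spring-returned: about 4 N on the pad starts it, about 9 N holds it at the stop. The gate lets the ball by at about 0.25; hold it beyond that until the ball has passed (under a second).
- brass_gate (a point): Middle of the lower edge of the brass dispenser's blue gate plate, 80 mm behind the pivot; about 68 mm above the bench when shut. It closes an aluminium chute 29 mm wide inside that crosses the unit at x=75 mm and slopes down toward -y to a lip at y=-48 mm, 52 mm up.
- brass_cup (a joint): Position of the green receiving cup of the brass dispenser, m: it slides on the base plate along the unit's +x, from 0 (drawn out to the front) to 0.070 (hard stop, fully home under the chute's lip). It starts between 0 and 0.025. Sliding friction 2 N; it stays where left and cannot be lifted.
- brass_tab (a point): Middle of the top edge of the front (robot side) face of the upright green push tab on the brass cup: tab 46 mm wide, 6 mm thick, from the base plate up to about 82 mm above the bench. The tab's face looks along the unit's -x; the cup's centre is 40 mm behind it, 75 mm toward -y from the rocker's centre line.
- brass_cup_in (a point): Centre of the inner floor of the brass dispenser's green square cup (68 x 68 mm outside, walls 4 mm thick and 34 mm high), about 17 mm above the bench.
- brass_ball_center (a point): Centre of the brass ball, 25 mm in diameter, about 50 to 85 g; it starts in its dispenser's chute, resting against the uphill (+y) side of the shut gate, about 77 mm above the bench. In the cup its centre is about 12 mm above the inner floor. Yellow metal.
- steel_unit: Dispenser of the steel ball (identical, to be left alone): white base plate 250 x 215 x 12 mm, fixed. Origin on the bench, 10 mm to +y of the plate's middle; x points from the robot side to the back, y left, z up. Along x at y=0 a blue rocker pivots at (-5, 0, 105) mm: black press pad in front, hanging gate behind. Highest parts: 115 mm at rest; the gate end rises to 140 mm when pressed.
- steel_pad (a point): Centre of the top face of the round black press pad (42 mm across) on the steel dispenser's rocker, 85 mm in front of the pivot and 115 mm above the bench at rest; it moves with the rocker. Pressed right down it sinks about 32 mm and stays within 3 mm sideways.
- steel_lever (a joint): Rocker angle of the steel dispenser, rad: 0 at rest (gate shut, pad up), 0.38 at its stop (pad fully down, gate up about 30 mm). Spring-returned: about 4 N on the pad starts it, about 9 N holds it at the stop. The gate lets the ball by at about 0.25; hold it beyond that until the ball has passed (under a second).
- steel_gate (a point): Middle of the lower edge of the steel dispenser's blue gate plate, 80 mm behind the pivot; about 68 mm above the bench when shut. It closes an aluminium chute 29 mm wide inside that crosses the unit at x=75 mm and slopes down toward -y to a lip at y=-48 mm, 52 mm up.
- steel_cup (a joint): Position of the green receiving cup of the steel dispenser, m: it slides on the base plate along the unit's +x, from 0 (drawn out to the front) to 0.070 (hard stop, fully home under the chute's lip). It starts between 0 and 0.025. Sliding friction 2 N; it stays where left and cannot be lifted.
- steel_tab (a point): Middle of the top edge of the front (robot side) face of the upright green push tab on the steel cup: tab 46 mm wide, 6 mm thick, from the base plate up to about 82 mm above the bench. The tab's face looks along the unit's -x; the cup's centre is 40 mm behind it, 75 mm toward -y from the rocker's centre line.
- steel_cup_in (a point): Centre of the inner floor of the steel dispenser's green square cup (68 x 68 mm outside, walls 4 mm thick and 34 mm high), about 17 mm above the bench.
- steel_ball_center (a point): Centre of the steel ball, 25 mm in diameter, about 50 to 85 g; it starts in its dispenser's chute, resting against the uphill (+y) side of the shut gate, about 77 mm above the bench. In the cup its centre is about 12 mm above the inner floor. Silver grey metal.
- weight: Bystander: stepped steel weight, 44 mm across, 44 mm high, standing on the bench; origin at the centre of its underside.
- level: Bystander: lime-green round bubble level, 44 mm across, 14 mm high; origin at the centre of its underside.
- nut: Bystander: aluminium thumb nut, 32 mm across, 38 mm high with its stem; origin at the centre of its underside.
- brass_ball: The brass ball itself; its origin turns with the ball, so use point brass_ball_center for its position.
- steel_ball: The steel ball itself; its origin turns with the ball, so use point steel_ball_center for its position.

How it is judged:
On the way, in this order (a step that is already met when the one before it is completed fails the run):
1. the brass dispenser's cup is fully home (within 8 mm of its stop) with the ball still behind the gate (value of joint brass_cup above 0.062 m and distance of brass_ball_center from where it was at the start of the episode below 0.012 m), for 0.1 s.
2. with the cup home, the brass dispenser's rocker is pressed and its gate is rising (value of joint brass_cup above 0.062 m and value of joint brass_lever above 0.12 rad), for 0.05 s.
3. the brass ball lies in the cup (x of brass_ball_center in the frame of brass_cup_in between -0.03 and 0.03 m and y of brass_ball_center in the frame of brass_cup_in between -0.03 and 0.03 m and z of brass_ball_center in the frame of brass_cup_in between 0.005 and 0.022 m and value of joint brass_cup above 0.062 m), for 0.2 s.
At the end, for the whole second after the job is handed in: The brass ball lies at rest on the floor of its own dispenser's green cup, the cup is within 8 mm of its inner stop, that rocker is back up (below 0.04 rad, gate shut), and the steel ball is still behind its shut gate (all of step 3 and value of joint each of brass_lever, steel_lever below 0.04 rad and linear speed of brass_ball below 0.05 m/s and distance of steel_ball_center from where it was at the start of the episode below 0.015 m); the robot touches nothing.
It fails at once if a ball is touched by the robot (contact force between any of the fingers, the arm and brass_ball above 0.3 N or contact force between any of the fingers, the arm and steel_ball above 0.3 N).
It fails at once if a ball is lifted above the chute (height (world z) of any of brass_ball_center, steel_ball_center above 0.11 m).
It fails at once if the brass ball ends up on the base plate or bench outside the cup (height (world z) of brass_ball_center below 0.045 m and not (x of brass_ball_center in the frame of brass_cup_in between -0.03 and 0.03 m and y of brass_ball_center in the frame of brass_cup_in between -0.03 and 0.03 m)).
It fails at once if the steel ball's dispenser is operated: rocker over 0.08 rad, cup moved over 10 mm or ball moved over 15 mm (value of joint steel_lever above 0.08 rad or distance of steel_cup_in from where it was at the start of the episode above 0.01 m or distance of steel_ball_center from where it was at the start of the episode above 0.015 m).
It fails at once if a loose thing on the bench is moved over 15 mm or lifted (distance of any of weight, level, nut from where it was at the start of the episode above 0.015 m).
It also fails if it takes over 38 s, if anything falls off the work surface, if the arm or the gripper's body presses on something with over 40 N, if the wrist force passes 120 N, or if a joint passes its speed limit or range.

ROBOT

A 6-joint arm with a two-finger parallel gripper is mounted at the origin on the work surface. World frame = base frame: x ahead of the robot, y to its left, z up, the work surface at z = 0. Lengths are in m, angles in rad, forces in N, time in s.
With the tool pointing down it reaches from about 0.325 to 0.925 m from the base axis. Payload 3.1 kg.
Tool frame: the origin (TCP) lies on the centre line of the jaws, within the pads' length; the fingertips stand 11 mm ahead of it and the grasp point (between the pads) lies 8 mm behind it; z points along the fingers, y is the direction in which the jaws open and shut (so a half turn about z gives the same grasp; the last joint's range is limited). The gripper opens to 85 mm and grips with 20 to 120 N. Pads are 22 mm wide; open, the fingers measure 114 mm over their backs; the gripper's body (76 mm by 85 mm) begins 54 mm behind the grasp point. The pads swing forward as they close: fully open they stand 13 mm farther back than shut.
Start: joints at [-1.215, 0.217, 1.613, -0, 1.311, -0.112], TCP at [0.282, -0.558, 0.242] pointing down, gripper open.
Joint ranges: [-2.75, 2.75], [-0.78, 2.1], [0.31, 2.55], [-1.13, 4.27], [0.13, 2.63], [-2.58, 2.58]. Speed limits (rad/s): [2.79, 2.79, 3.14, 3.14, 3.14, 3.14].

INTERFACE

Orientations are given as a 3x3 rotation matrix whose columns are the frame's x, y, z axes.
In Python, from workcell import manip, imaging, ticket gives the robot as it stands.
- The arm moves only by the tool jog_arm, never from a script. Its argument "moves" is a list of rows, each a list of 7 numbers: the turn, a rotation vector about the tool's x, y, z in degrees, then the shift along the tool's x, y, z in mm, then the opening, from -1 (shut) to 1 (fully open). A call has exactly 5 rows; each row is the pose to reach, as a shift and turn from the pose commanded when the call began, along the tool's axes at that moment; what a row does not reach only later rows make up. A row lasts 1/8 s, in which the tool goes at most 62.5 mm and 10.7 degrees, less where a joint would pass 70% of its speed; a pose out of reach is approached as far as the arm can. A call with a gripper value outside its range is refused whole. The fingers move at their own pace and stop on an object; "squeeze" is the grip in N (left out, the last holds). Time passes only in rows, so rows that repeat a pose let the fingers close, or fill a call up. It gives the time, the measured TCP pose, the force and the opening at its end, in the units of the state.
- manip.get_obs(): the state, without advancing time (a new reading comes with each control period).
- imaging.snapshot(name): name is "scene" or "top" or "wrist"; returns a dict with "color" (384x512x3 uint8, red, green, blue), "range_z" (384x512 float32, m along the optical axis (not along the pixel's ray), 0 where there is no reading), "vfov" (degrees; the focal length in pixels is half the picture's height over the tangent of half this angle, whatever the lens; pixels are square), "cx", "cy" (the principal point, pixels), "rvec" (rotation vector, rad) and "tvec" (3), from world to camera coordinates, as OpenCV has them. Camera axes: x right, y down, z forward; pixel columns grow to the right and rows downward; lengths in m; the calibration is good to about 2 mm. The wrist camera is an equidistant fisheye: a pixel r from the principal point sees the ray r / f radians off the axis. A picture is of the moment at which its call begins.
- ticket.hand_in(): hands the job in, once; it reports no verdict.
The state is a dict: "clock": time; "joints": joint angles; "joint_vel": joint speeds; "joint_torque": joint torques, N m; "tool_pos": TCP position; "tool_rot": TCP orientation; "wrist_force": force on the tool from outside, world axes, zero at the start; "torque": the same for the moment, N m; "finger_gap": finger opening in m.
Only numpy, scipy, OpenCV 4.12 (cv2) and the standard library are available. Lean on these libraries where they do the work, as an engineer would, in place of code of your own. Each camera call takes 0.05 s, during which the arm holds its last target.

## Working session

There is one attempt and no reset: what is moved stays moved. The work goes in short steps, Python scripts to look and compute and a tool call to move; the robot and the scene stay as the last step left them, time stands still between calls to the robot, and variables do not carry over. Pictures are saved under pics/ and viewed, and the job is handed in when it is done.

Besides the shell and the picture viewer there is one more tool, called after ">>>" as name(argument=value, ...) on one line, values as JSON. jog_arm: Moves the arm, as the interface text tells. Its arguments: {"type":"object","properties":{"moves":{"type":"array","items":{"type":"array","items":{"type":"number"}}},"squeeze":{"type":"number"}},"required":["moves"]}

```bash
mkdir -p pics
cat > h.py <<'E'
import numpy as np, cv2
from workcell import manip, imaging, ticket
def snap(n,f):
    s=imaging.snapshot(n); cv2.imwrite('pics/'+f,s['color'][:,:,::-1]); np.savez('/tmp/'+n+'.npz',**s); return s
def world(s):
    h,w=s['range_z'].shape; F=h/2/np.tan(np.radians(float(s['vfov']))/2)
    u,v=np.meshgrid(np.arange(w),np.arange(h)); z=s['range_z']
    P=np.stack([(u-s['cx'])/F*z,(v-s['cy'])/F*z,z],-1)
    R=cv2.Rodrigues(np.array(s['rvec'],float))[0]
    return (P-np.array(s['tvec']).ravel())@R
E
python3 - <<'E'
from h import *
a=snap('scene','s1.png'); b=snap('top','t1.png')
o=manip.get_obs(); print(o['clock'],o['tool_pos'],o['tool_rot'])
for s in(a,b): print(s['vfov'],s['cx'],s['cy'],s['rvec'],s['tvec'])
E
```

```text
0.1 [ 0.28159656 -0.55715469  0.24110481] [[ 8.92558929e-01  4.50930182e-01 -7.27414124e-04]
 [ 4.50930681e-01 -8.92556584e-01  2.06512122e-03]
 [ 2.81967223e-04 -2.17125573e-03 -9.99997603e-01]]
45.89487502147776 258.90787191554807 190.68144311045776 [ 2.29819749  1.25558813 -0.35441298] [-0.30811431 -0.32991805  1.59437029]
42.942159184131384 257.26785133186036 190.88273924788425 [ 2.13012359 -2.18228408  0.12901653] [0.03874633 0.5311352  1.79271389]
```

View pics/s1.png

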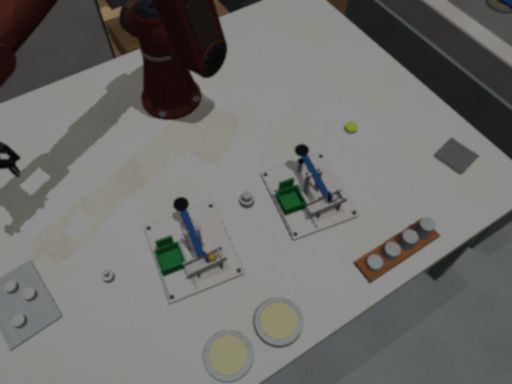

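View pics/t1.png

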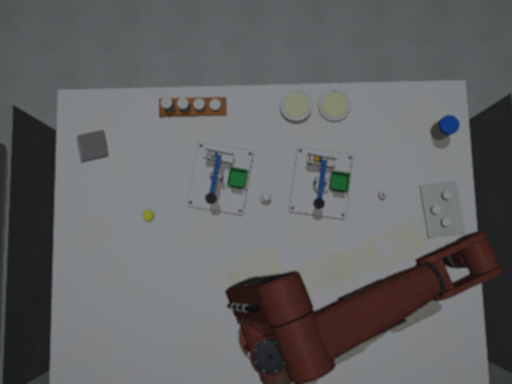

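The scene view shows the yellow ball in the left unit at about (212,257). In the top view it is in the right unit at about (318,158). So the brass unit is the right-hand one in the top view. Next I'll measure it.

Run:
```python
from h import *
for n,box in(('scene',(140,190,250,305)),('top',(283,140,360,225))):
    s=dict(np.load('/tmp/%s.npz'%n)); W=world(s); c=s['color'].astype(int); r,g,b=c[...,0],c[...,1],c[...,2]
    m0=np.zeros(r.shape,bool); m0[box[1]:box[3],box[0]:box[2]]=1
    print(n,'bench z',np.median(W[...,2][m0&(r>150)]), (s['range_z'][m0]==0).mean())
    for k,m in dict(pad=(c.max(-1)<60)&(W[...,2]>.09),green=(g>r+40)&(g>b+30),greentop=(g>r+40)&(g>b+30)&(W[...,2]>.065),blue=(b>r+50)&(b>g+30),yel=(r>b+60)&(g>b+25)).items():
        m=m&m0; P=W[m]; vv,uu=np.nonzero(m)
        if len(P): print(k,len(P),'px',uu.mean().round(1),vv.mean().round(1),'med',np.median(P,0).round(4),'mean',P.mean(0).round(4),'lo',P.min(0).round(3),'hi',P.max(0).round(3))
    m=m0&(b>r+50)&(b>g+30)&(W[...,2]>.1); P=W[m][:,:2]; 
    vx=cv2.fitLine(P.astype(np.float32),cv2.DIST_HUBER,0,.01,.01).ravel(); print('line',vx,np.degrees(np.arctan2(vx[1],vx[0])))
    im=cv2.resize(s['color'][box[1]:box[3],box[0]:box[2],::-1],None,fx=6,fy=6,interpolation=cv2.INTER_CUBIC)
    im=im[:600,:800]; cv2.imwrite('pics/z_%s.png'%n,im)
```

```text
scene bench z nan 0.0034782608695652175
pad 152 px 181.6 206.6 med [ 0.4761 -0.1949  0.1147] mean [ 0.4879 -0.1961  0.1207] lo [ 0.456 -0.364  0.092] hi [ 1.114 -0.176  1.172]
green 458 px 169.3 257.1 med [ 0.555  -0.2844  0.0175] mean [ 0.5586 -0.2845  0.03  ] lo [ 0.524 -0.364  0.01 ] hi [ 1.114 -0.252  1.172]
greentop 20 px 164.3 241.4 med [ 0.5284 -0.2804  0.0812] mean [ 0.5863 -0.2871  0.1896] lo [ 0.524 -0.364  0.074] hi [ 1.114 -0.263  1.172]
blue 277 px 191.9 232.6 med [ 0.5686 -0.2088  0.1086] mean [ 0.5674 -0.2093  0.1124] lo [ 0.493 -0.364  0.103] hi [ 1.114 -0.191  1.172]
yel 33 px 211.5 256.4 med [ 0.6433 -0.1956  0.0866] mean [ 0.6433 -0.1956  0.0867] lo [ 0.636 -0.203  0.081] hi [ 0.651 -0.188  0.092]
line [ 0.98293775 -0.18393835  0.55242044 -0.20655538] -10.599243
top bench z nan 0.0033613445378151263
pad 80 px 318.5 203.0 med [ 0.4732 -0.1908  0.1161] mean [ 0.4729 -0.1908  0.116 ] lo [ 0.455 -0.207  0.103] hi [ 0.491 -0.174  0.126]
green 239 px 338.8 181.7 med [ 0.5605 -0.2809  0.018 ] mean [ 0.5591 -0.2802  0.0339] lo [ 0.308 -0.316  0.004] hi [0.595 0.022 1.844]
greentop 28 px 339.5 188.2 med [ 0.5286 -0.2737  0.0799] mean [ 0.5203 -0.2642  0.143 ] lo [ 0.308 -0.298  0.066] hi [0.534 0.022 1.844]
blue 153 px 321.5 178.2 med [ 0.5607 -0.2065  0.1105] mean [ 0.5629 -0.206   0.1097] lo [ 0.494 -0.221  0.1  ] hi [ 0.632 -0.191  0.118]
yel 15 px 316.4 158.4 med [ 0.6396 -0.1922  0.0858] mean [ 0.6396 -0.1932  0.0867] lo [ 0.634 -0.199  0.08 ] hi [ 0.645 -0.188  0.094]
line [ 0.9892983  -0.1459073   0.55435187 -0.20442761] -8.389822
  return _methods._mean(a, axis=axis, dtype=dtype,
  ret = ret.dtype.type(ret / rcount)
```

View pics/z_top.png

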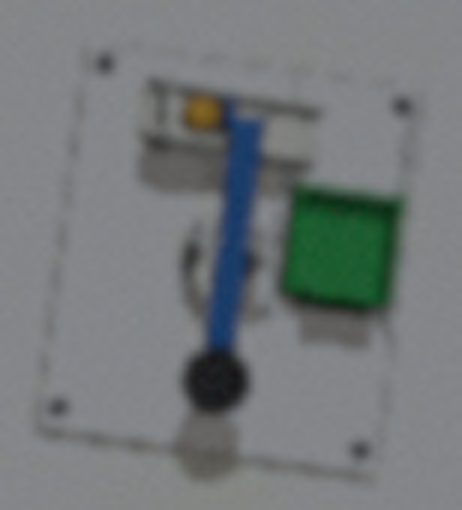

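View pics/z_scene.png

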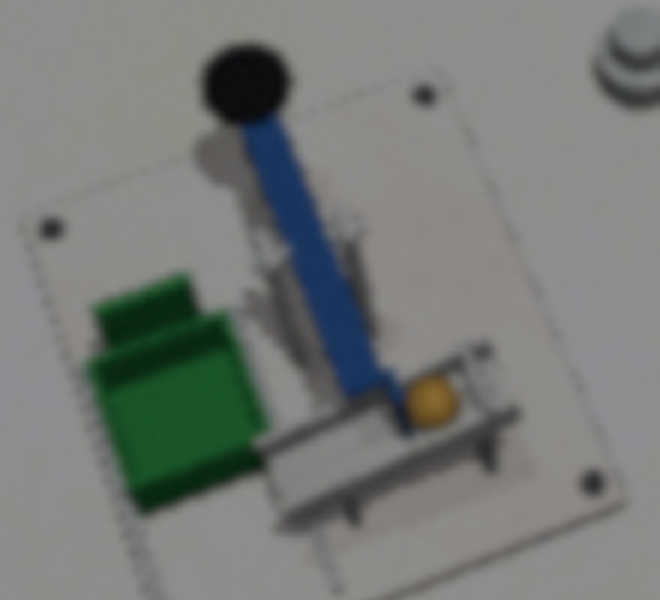

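The zooms show the brass unit's four plate screws, the pad and the ball clearly. In z_top the screws are at (105,64), (402,105), (58,407) and (360,450), and in z_scene they are at (52,229), (425,95) and (592,483). I'll use them to get the plate's pose.

Run:
```python
from h import *
def ray(s,px,z):
    F=192/np.tan(np.radians(float(s['vfov']))/2); R=cv2.Rodrigues(s['rvec'])[0]; t=s['tvec'].ravel()
    C=-R.T@t; out=[]
    for u,v in px:
        d=R.T@np.array([(u-s['cx'])/F,(v-s['cy'])/F,1]); out.append((C+d*(z-C[2])/d[2])[:2])
    return np.array(out)
T=dict(np.load('/tmp/top.npz'));S=dict(np.load('/tmp/scene.npz'))
z=lambda p,o:[((x+.5)/6-.5+o[0],(y+.5)/6-.5+o[1]) for x,y in p]
t=ray(T,z([(105,64),(402,105),(58,407),(360,450)],(283,140)),.013)
s=ray(S,z([(592,483),(425,95),(52,229)],(140,190)),.013)
print('top BL BR FL FR',t.round(4).tolist()); print('scene BL FL FR',s.round(4).tolist())
ang=lambda d:np.degrees(np.arctan2(d[1],d[0])).round(2)
print('top x-dir',ang(t[0]-t[2]),ang(t[1]-t[3]),'y',ang(t[0]-t[1])-90,ang(t[2]-t[3])-90,'len',np.linalg.norm(t[0]-t[2]),np.linalg.norm(t[0]-t[1]))
print('scene x',ang(s[0]-s[1]),'y',ang(s[1]-s[2])-90,np.linalg.norm(s[0]-s[1]),np.linalg.norm(s[1]-s[2]))
print('centre',t.mean(0),(s[0]+s[2])/2)
print('pad',ray(T,z([(215,380)],(283,140)),.115),ray(S,z([(247,84)],(140,190)),.115))
print('tab ends scene',ray(S,z([(96,306),(187,276)],(140,190)),.082))
c=(t.mean(0)+(s[0]+s[2])/2)/2
a=np.radians(-8.2)
for a in (-7.5,-8.5,-9.5):
    a=np.radians(a);X=np.array([np.cos(a),np.sin(a)]);Y=np.array([-X[1],X[0]]);O=c+.01*Y
    print(np.degrees(a),'O',O,'pad',O-.09*X,'cup row y=-75 at x of tab: ball',O+.075*X)
```

```text
top BL BR FL FR [[0.6866, -0.1412], [0.6554, -0.3287], [0.4685, -0.1042], [0.4369, -0.2922]]
scene BL FL FR [[0.6858, -0.143], [0.4671, -0.1058], [0.4359, -0.2929]]
top x-dir -9.64 -9.5 y -9.439999999999998 -9.540000000000006 len 0.22129318537902612 0.19008793436981328
scene x -9.64 y -9.459999999999994 0.22186384837368855 0.1896263922939445
centre [ 0.56185191 -0.21658498] [ 0.56084913 -0.21793933]
pad [[ 0.47331185 -0.19067739]] [[ 0.47576634 -0.19330545]]
tab ends scene [[ 0.5216498  -0.29732346]
 [ 0.53005066 -0.25672767]]
-7.499999999999999 O [ 0.56265578 -0.20734771] pad [ 0.47342574 -0.19560035] cup row y=-75 at x of tab: ball [ 0.63701414 -0.21713717]
-8.5 O [ 0.56282861 -0.207372  ] pad [ 0.47381718 -0.19406915] cup row y=-75 at x of tab: ball [ 0.6370048 -0.2184577]
-9.5 O [ 0.56300099 -0.2073993 ] pad [ 0.47423529 -0.19254502] cup row y=-75 at x of tab: ball [ 0.63697241 -0.21977787]
```

>>> jog_arm(moves=[[0,0,10,60,-30,10,-1],[0,0,20,115,-60,20,-1],[0,0,30,170,-90,30,-1],[0,0,36,225,-118,40,-1],[0,0,36,280,-147,50,-1]], squeeze=40)

```text
clock: 0.72
tool_pos: [0.4616, -0.3048, 0.1929]
tool_rot: [[0.987, -0.161, -0.0], [-0.161, -0.987, 0.0], [-0.0, -0.0, -1.0]]
wrist_force: [1.1, -0.6, 0.5]
finger_gap: 0.0001
```

```bash
cat >> h.py <<'E'
a=np.radians(-9.5);X=np.array([np.cos(a),np.sin(a),0]);Y=np.array([-X[1],X[0],0]);O=np.array([.563,-.2074,0])
def st(*goals):
    o=manip.get_obs();R=np.array(o['tool_rot']);p=np.array(o['tool_pos']);d=p-O
    print('t',o['clock'],'local',(1e3*np.array([d@X,d@Y,p[2]])).round(1),'yaw',np.degrees(np.arctan2(R[1,0],R[0,0])).round(2),'z',R[:,2].round(3),'F',np.round(o['wrist_force'],1),'gap',o['finger_gap'])
    for g in goals:
        w=O+X*g[0]/1e3+Y*g[1]/1e3+np.array([0,0,g[2]/1e3]); print(g,'tool mm',(1e3*R.T@(w-p)).round(1))
E
python3 -c "
from h import *
st((-65,-75,70))"
```

```text
t 0.725 local [ -83.9 -112.8  192.9] yaw -9.25 z [-0.  0. -1.] F [ 1.1 -0.6  0.5] gap 0.00013036380622432885
(-65, -75, 70) tool mm [ 19.1 -37.7 122.9]
```

>>> jog_arm(moves=[[0,0,0,18,-38,30,-1],[0,0,0,18,-38,70,-1],[0,0,0,18,-38,105,-1],[0,0,0,18,-38,120,-1],[0,0,0,18,-38,120,-1]])

```text
clock: 1.35
tool_pos: [0.4839, -0.2716, 0.0724]
tool_rot: [[0.987, -0.16, -0.002], [-0.16, -0.987, 0.002], [-0.003, -0.001, -1.0]]
wrist_force: [0.6, -0.5, -1.0]
finger_gap: 0.0
```

```bash
python3 -c "
from h import *
st((-40,-75,70),(24,-75,70))
snap('scene','s2.png'); w=snap('wrist','w2.png')
c=cv2.imread('pics/s2.png')[150:310,90:260]; cv2.imwrite('pics/s2z.png',cv2.resize(c,None,fx=3.7,fy=3.7,interpolation=2))"
```

```text
t 1.35 local [-67.4 -76.4  72.4] yaw -9.21 z [-0.002  0.002 -1.   ] F [ 0.6 -0.5 -1. ] gap 2.410549195016539e-05
(-40, -75, 70) tool mm [27.4 -1.2  2.3]
(24, -75, 70) tool mm [91.4 -0.9  2.2]
```

View pics/s2z.png

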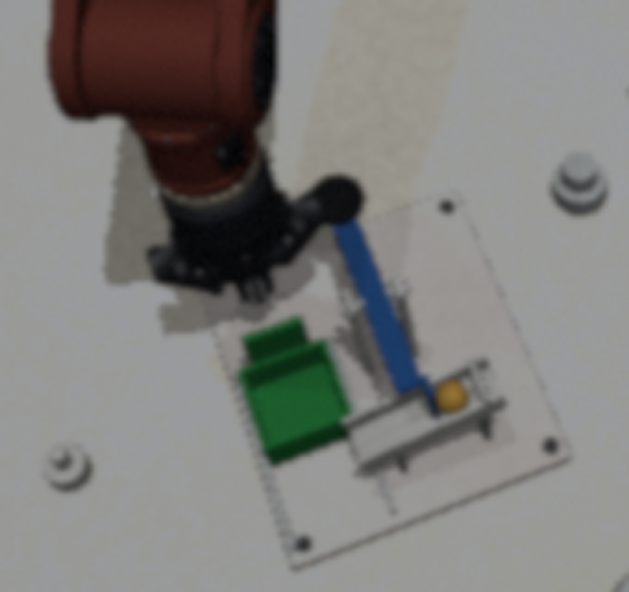

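View pics/w2.png

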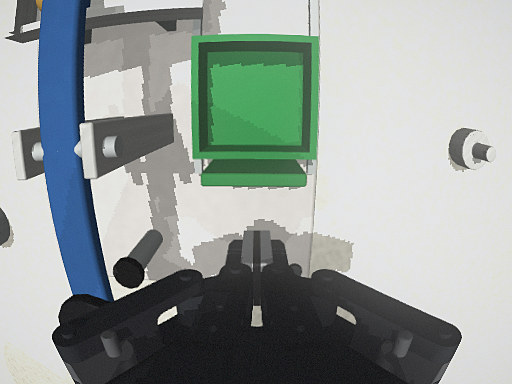

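The scene zoom shows the shut fingers in front of the tab at about (255,290). The left knuckle of the gripper is close to the pad at about (330,200), so I'll check the clearance.

```bash
python3 -c "
from h import *
s=dict(np.load('/tmp/scene.npz')); W=world(s); c=s['color'].astype(int)
m=(c.max(-1)<70)&(W[...,2]>.06)&(W[...,2]<.3); P=W[m]-O; L=1e3*np.stack([P@X,P@Y,P[:,2]],-1)
L=L[(abs(L[:,0]+70)<50)&(L[:,1]<30)&(L[:,1]>-150)]
for lo in range(-150,30,10):
    q=L[(L[:,1]>=lo)&(L[:,1]<lo+10)]
    if len(q): print(lo,len(q),'z',q[:,2].min().round(),np.median(q[:,2]).round(),q[:,2].max().round(),'x',q[:,0].min().round(),q[:,0].max().round())
"
```

```text
-140 28 z 141.0 155.0 159.0 x -76.0 -54.0
-130 49 z 129.0 150.0 165.0 x -76.0 -53.0
-120 82 z 114.0 166.0 286.0 x -75.0 -48.0
-110 158 z 109.0 227.0 300.0 x -75.0 -36.0
-100 153 z 63.0 230.0 299.0 x -72.0 -22.0
-90 181 z 63.0 214.0 300.0 x -72.0 -21.0
-80 180 z 60.0 210.0 299.0 x -77.0 -21.0
-70 163 z 61.0 214.0 299.0 x -66.0 -20.0
-60 156 z 61.0 225.0 300.0 x -73.0 -21.0
-50 135 z 109.0 211.0 287.0 x -78.0 -41.0
-40 56 z 122.0 149.0 179.0 x -72.0 -53.0
-30 37 z 130.0 155.0 161.0 x -75.0 -50.0
-20 36 z 107.0 116.0 155.0 x -104.0 -55.0
-10 49 z 105.0 115.0 119.0 x -108.0 -69.0
0 44 z 110.0 115.0 120.0 x -105.0 -70.0
10 23 z 110.0 115.0 118.0 x -102.0 -75.0
```

>>> jog_arm(moves=[[0,0,0,0,6,-4,-1],[0,0,0,12,6,-4,-1],[0,0,0,22,6,-4,-1],[0,0,0,30,6,-4,-1],[0,0,0,38,6,-4,-1]])

```text
clock: 2.08
tool_pos: [0.5214, -0.2841, 0.0773]
tool_rot: [[0.987, -0.159, -0.002], [-0.159, -0.987, 0.0], [-0.002, -0.0, -1.0]]
wrist_force: [-2.3, -0.2, 2.3]
finger_gap: -0.0001
```

```bash
python3 -c "
from h import *
st((24,-83,76))"
```

```text
t 2.075 local [-28.4 -82.5  77.3] yaw -9.17 z [-0.002  0.    -1.   ] F [-2.3 -0.2  2.3] gap -0.00011894005492719091
(24, -83, 76) tool mm [52.4  0.8  1.3]
```

>>> jog_arm(moves=[[0,0,0,10,0,0,-1],[0,0,0,20,0,0,-1],[0,0,0,30,0,0,-1],[0,0,0,39,0,0,-1],[0,0,0,46,0,0,-1]])

```text
clock: 2.7
tool_pos: [0.5671, -0.2916, 0.0773]
tool_rot: [[0.987, -0.16, -0.0], [-0.16, -0.987, 0.0], [-0.0, 0.0, -1.0]]
wrist_force: [-2.4, -1.7, 0.0]
finger_gap: -0.0001
```

```bash
python3 -c "
from h import *
st((24,-83,76))"
```

```text
t 2.7 local [ 18.  -82.3  77.3] yaw -9.19 z [-0.  0. -1.] F [-2.4 -1.7  0. ] gap -0.0001240932636426659
(24, -83, 76) tool mm [6.  0.7 1.3]
```

Another 10 mm in 2 mm steps should bring it to the stop.

>>> jog_arm(moves=[[0,0,0,2,0,0,-1],[0,0,0,4,0,0,-1],[0,0,0,6,0,0,-1],[0,0,0,8,0,0,-1],[0,0,0,8,0,0,-1]])

```text
clock: 3.32
tool_pos: [0.5715, -0.2922, 0.0774]
tool_rot: [[0.987, -0.159, -0.008], [-0.159, -0.987, 0.002], [-0.008, -0.001, -1.0]]
wrist_force: [-10.5, 0.2, 5.2]
finger_gap: 0.0
```

```bash
python3 -c "
from h import *
st((24,-83,76))"
```

```text
t 3.325 local [ 22.3 -82.2  77.4] yaw -9.17 z [-0.008  0.002 -1.   ] F [-10.5   0.2   5.2] gap 3.353841061965194e-05
(24, -83, 76) tool mm [1.7 0.8 1.4]
```

>>> jog_arm(moves=[[0,0,0,2,0,0,-1],[0,0,0,2,0,0,-1],[0,0,0,2,0,0,-1],[0,0,0,-10,0,0,-1],[0,0,0,-35,0,0,-1]])

```text
clock: 3.95
tool_pos: [0.5416, -0.2875, 0.0785]
tool_rot: [[0.987, -0.16, 0.005], [-0.16, -0.987, -0.001], [0.005, 0.001, -1.0]]
wrist_force: [-0.6, 0.2, 0.1]
finger_gap: 0.0003
```

```bash
python3 -c "
from h import *
st((-90,0,180))
s=snap('scene','s3.png')
c=cv2.imread('pics/s3.png')[150:310,90:260]; cv2.imwrite('pics/s3z.png',cv2.resize(c,None,fx=3.7,fy=3.7,interpolation=2))
W=world(s);c=s['color'].astype(int);r,g,b=c[...,0],c[...,1],c[...,2]
m=(g>r+40)&(g>b+30); P=W[m]-O;L=1e3*np.stack([P@X,P@Y,P[:,2]],-1);L=L[(abs(L[:,0])<130)&(abs(L[:,1])<130)]
q=L[L[:,2]<25];print('floor',len(q),q.min(0),q.max(0),np.median(q,0)); q=L[L[:,2]>72];print('tab',len(q),np.median(q,0) if len(q) else 0); print(L.min(0),L.max(0))
"
```

```text
t 3.95 local [ -7.9 -82.5  78.5] yaw -9.19 z [ 0.005 -0.001 -1.   ] F [-0.6  0.2  0.1] gap 0.0003254534217226397
(-90, 0, 180) tool mm [ -81.2  -82.9 -101.9]
floor 352 [  41.33242767 -106.85305009    9.39285955] [ 91.70092577 -46.94627667  23.03612677] [ 67.57667212 -79.52570058  16.23181441]
tab 24 [ 38.44907814 -75.82049187  80.15834037]
[  37.19837992 -107.28890167    9.39285955] [109.21395613 -44.71850555  87.03528139]
```

View pics/s3z.png

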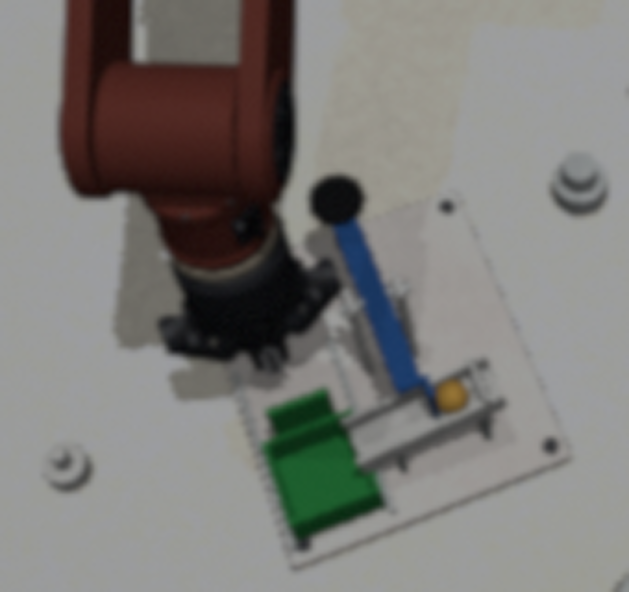

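The cup is home: the tab's middle is at local x 38 mm, where 35 + 3 is expected. The ball at (452,395) hasn't moved. Now I'll rise and go over the pad.

>>> jog_arm(moves=[[0,0,0,-5,0,-50,-1],[0,0,0,-25,-10,-80,-1],[0,0,0,-55,-45,-80,-1],[0,0,0,-82,-83,-80,-1],[0,0,0,-82,-83,-80,-1]])

```text
clock: 4.62
tool_pos: [0.4714, -0.1893, 0.1572]
tool_rot: [[0.987, -0.158, 0.0], [-0.158, -0.987, 0.001], [0.0, -0.002, -1.0]]
wrist_force: [-0.2, -0.3, -0.5]
finger_gap: -0.0002
```

```bash
python3 -c "
from h import *
st((-90,0,130),(-90,0,98))"
```

```text
t 4.625 local [-93.3   2.8 157.2] yaw -9.07 z [ 0.     0.001 -1.   ] F [-0.2 -0.3 -0.5] gap -0.00022902697993925727
(-90, 0, 130) tool mm [ 3.3  2.8 27.2]
(-90, 0, 98) tool mm [ 3.3  2.9 59.2]
```

>>> jog_arm(moves=[[0,0,0,2,3,14,-1],[0,0,0,2,3,26,-1],[0,0,0,2,3,34,-1],[0,0,0,2,3,39,-1],[0,0,0,2,3,39,-1]])

```text
clock: 5.25
tool_pos: [0.4735, -0.1959, 0.1183]
tool_rot: [[0.987, -0.16, -0.002], [-0.16, -0.987, 0.0], [-0.002, 0.0, -1.0]]
wrist_force: [-3.3, 0.2, 5.4]
finger_gap: -0.0001
```

```bash
python3 -c "
from h import *
st((-90,0,98),(-90,0,94))"
```

```text
t 5.25 local [-90.1  -3.5 118.3] yaw -9.22 z [-0.002  0.    -1.   ] F [-3.3  0.2  5.4] gap -8.077074012212925e-05
(-90, 0, 98) tool mm [ 0.2 -3.5 20.3]
(-90, 0, 94) tool mm [ 0.2 -3.5 24.3]
```

>>> jog_arm(moves=[[0,0,0,0,0,10,-1],[0,0,0,0,0,18,-1],[0,0,0,0,0,22,-1],[0,0,0,0,0,23,-1],[0,0,0,0,0,23,-1]])

```text
clock: 5.88
tool_pos: [0.4759, -0.1965, 0.0974]
tool_rot: [[0.987, -0.16, 0.004], [-0.16, -0.987, -0.001], [0.004, 0.001, -1.0]]
wrist_force: [-1.2, 1.3, 10.2]
finger_gap: -0.0001
```

```bash
python3 -c "
from h import *
st((-90,0,98),(-90,0,94))
c=snap('scene','s4.png')['color'][150:310,90:260,::-1]; cv2.imwrite('pics/s4z.png',cv2.resize(c,None,fx=3.7,fy=3.7,interpolation=2))"
```

```text
t 5.875 local [-87.7  -3.6  97.4] yaw -9.23 z [ 0.004 -0.001 -1.   ] F [-1.2  1.3 10.2] gap -0.00010256878089906022
(-90, 0, 98) tool mm [-2.3 -3.6 -0.6]
(-90, 0, 94) tool mm [-2.3 -3.6  3.4]
```

View pics/s4z.png

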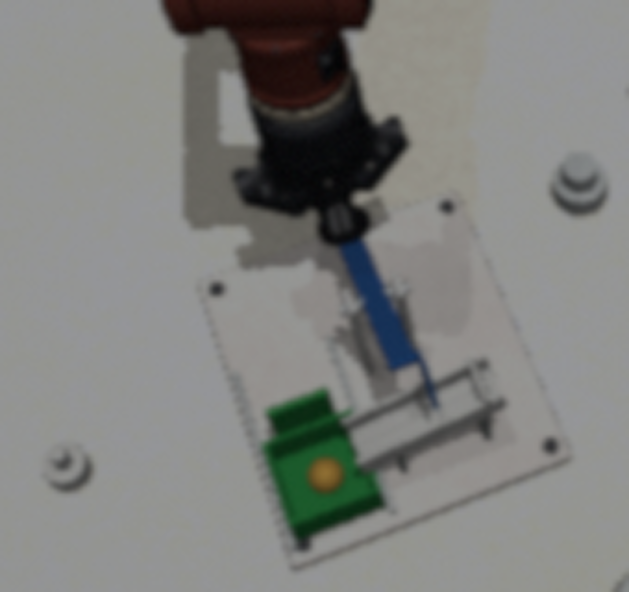

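The gate is up and the brass ball is in the cup at about (325,475). Now I'll let the rocker up smoothly and lift clear.

>>> jog_arm(moves=[[0,0,0,0,0,-8,-1],[0,0,0,0,0,-18,-1],[0,0,0,0,0,-28,-1],[0,0,0,0,0,-50,-1],[0,0,0,0,0,-90,-1]])

```text
clock: 6.55
tool_pos: [0.4727, -0.1948, 0.1839]
tool_rot: [[0.987, -0.16, -0.004], [-0.16, -0.987, 0.003], [-0.004, -0.002, -1.0]]
wrist_force: [0.5, 0.3, 0.4]
finger_gap: 0.0004
```

>>> jog_arm(moves=[[0,0,0,-15,0,-30,-1],[0,0,0,-25,0,-40,-1],[0,0,0,-25,0,-40,-1],[0,0,0,-25,0,-40,-1],[0,0,0,-25,0,-40,-1]])

```text
clock: 7.18
tool_pos: [0.4487, -0.191, 0.2239]
tool_rot: [[0.987, -0.16, -0.002], [-0.16, -0.987, 0.002], [-0.002, -0.001, -1.0]]
wrist_force: [-0.0, 0.0, -0.4]
finger_gap: -0.0
```

```bash
python3 -c "
from h import *
st()
s=snap('scene','s5.png');c=s['color'][150:310,90:260,::-1]; cv2.imwrite('pics/s5z.png',cv2.resize(c,None,fx=3.7,fy=3.7,interpolation=2))
W=world(s);c=s['color'].astype(int);r,g,b=c[...,0],c[...,1],c[...,2]
P=W-O;L=1e3*np.stack([P@X,P@Y,P[...,2]],-1);box=(abs(L[...,0])<130)&(abs(L[...,1])<130)&(L[...,2]<150)
q=L[box&(r>b+60)&(g>b+25)];print('ball',len(q),np.median(q,0))
q=L[box&(g>r+40)&(g>b+30)&(L[...,2]>72)];print('tab',len(q),np.median(q,0))
q=L[box&(c.max(-1)<60)&(L[...,2]>60)];print('pad',len(q),np.median(q,0))
q=L[box&(b>r+50)&(b>g+30)&(L[...,0]>40)];print('gate end',len(q),np.median(q,0))
"
```

```text
t 7.175 local [-115.4   -2.7  223.9] yaw -9.2 z [-0.002  0.002 -1.   ] F [-0.   0.  -0.4] gap -3.730807710187555e-05
ball 42 [ 77.51852308 -92.61408209  37.87182643]
tab 23 [ 38.18489554 -75.39116671  80.7990348 ]
pad 205 [-82.13565681  -4.74327916 113.76688162]
gate end 67 [ 56.07237286  -0.66396772 108.960333  ]
```

View pics/s5z.png

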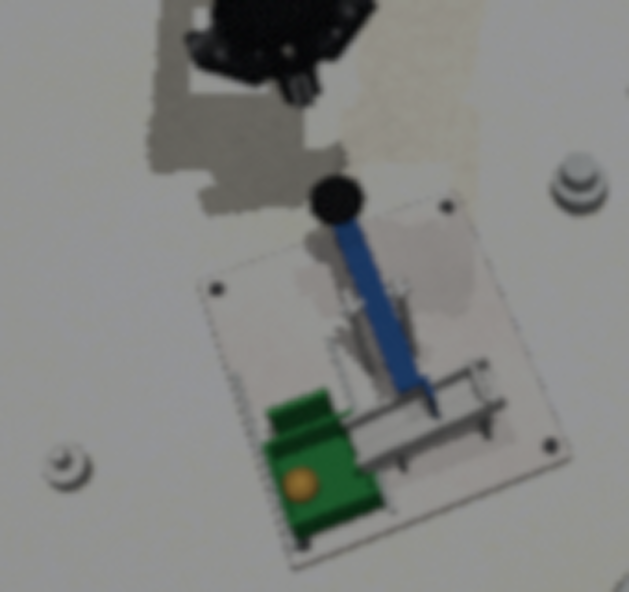

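View pics/s5.png

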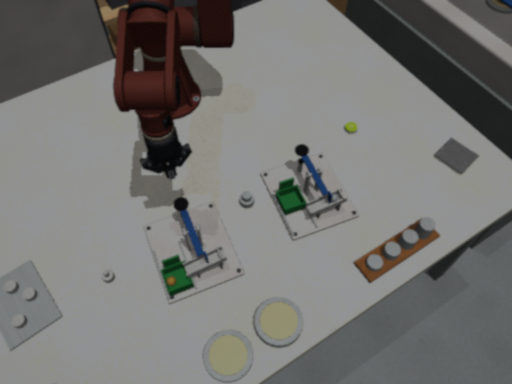

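The rocker is back up and the arm is clear, but the ball (300,485) may still be rolling. I'll hold, then check that it's at rest.

>>> jog_arm(moves=[[0,0,0,0,0,0,-1],[0,0,0,0,0,0,-1],[0,0,0,0,0,0,-1],[0,0,0,0,0,0,-1],[0,0,0,0,0,0,-1]])

```text
clock: 7.85
tool_pos: [0.4493, -0.1914, 0.2256]
tool_rot: [[0.987, -0.16, 0.0], [-0.16, -0.987, -0.0], [0.0, 0.0, -1.0]]
wrist_force: [-0.5, -1.1, 0.4]
finger_gap: 0.0003
```

>>> jog_arm(moves=[[0,0,0,0,0,0,-1],[0,0,0,0,0,0,-1],[0,0,0,0,0,0,-1],[0,0,0,0,0,0,-1],[0,0,0,0,0,0,-1]])

```text
clock: 8.48
tool_pos: [0.4493, -0.1914, 0.2256]
tool_rot: [[0.987, -0.16, 0.0], [-0.16, -0.987, -0.0], [0.0, 0.0, -1.0]]
wrist_force: [-0.7, 0.1, 0.2]
finger_gap: 0.0003
```

```bash
python3 -c "
from h import *
st()
for i in range(6):
    s=imaging.snapshot('scene')
    W=world(s);c=s['color'].astype(int);r,g,b=c[...,0],c[...,1],c[...,2]
    P=W-O;L=1e3*np.stack([P@X,P@Y,P[...,2]],-1);box=(abs(L[...,0])<130)&(abs(L[...,1])<130)&(L[...,2]<150)
    q=L[box&(r>b+60)&(g>b+25)];print('ball',len(q),np.mean(q,0).round(1))
"
```

```text
t 8.475 local [-114.8   -3.   225.6] yaw -9.19 z [ 0. -0. -1.] F [-0.7  0.1  0.2] gap 0.0002505009853989469
ball 40 [ 77.4 -92.5  38.6]
ball 42 [ 77.2 -92.9  38.4]
ball 40 [ 77.4 -92.5  38.5]
ball 39 [ 77.2 -92.8  38.2]
ball 41 [ 76.8 -92.7  37.8]
ball 41 [ 77.  -92.7  38.1]
```

The ball is at rest, so I'm handing in.

```bash
python3 -c "
from h import *
print(ticket.hand_in())"
```

```text
the job is handed in; nothing more can be done
None
```

The brass ball is in its cup and the job is handed in, at about 9 s of the 38 s allowed. I pushed the cup home with the shut fingertips, pressed the pad until the gate rose and the ball rolled in, then let the rocker up and moved the arm clear.

- **Cup:** it stalled at about 10 N against its stop. The tab's middle measured 38 mm in the unit's x, which is where it should be when fully home.
- **Press:** I pressed the pad about 28 mm with about 10 N.
- **Ball:** it is at rest on the cup floor, about 17 mm to one side of the middle and with no drift over six pictures in a row. That is inside the 30 mm limit.
- **Rocker:** the pad is back at about 114 mm (115 mm at rest), and the gate looks shut in the picture.
- **Steel dispenser and loose things:** I checked these only by eye in the last full picture, and they looked unmoved.

No check failed. The two cameras disagreed by about 3 mm on where the pad was, and I used the mean of their two plate poses. I did not read the rocker's joint angle directly.

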